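Show the ball valve to the inspection camera

ROBOT

A 6-joint arm with a two-finger parallel gripper is mounted at the origin on a cart in front of the work surface, level with it; the furniture and walls round the work are solid. World frame = base frame: x ahead of the robot, y to its left, z up, the work surface at z = 0. Lengths are in m, angles in rad, forces in N, time in s.
With the tool pointing down it reaches from about 0.25 to 0.775 m from the base axis. Payload 4 kg.
Tool frame: the origin (TCP) lies on the centre line of the jaws, within the pads' length; the fingertips stand 14 mm ahead of it and the grasp point (between the pads) lies 5 mm behind it (robot.tcp_to_tips is the distance from the TCP to the fingertips, in m); z points along the fingers, y is the line along which they close (so a half turn about z gives the same grasp; the last joint's range is limited). The gripper opens to 94 mm and grips with 3 to 60 N. Pads are 16 mm wide; open, the fingers measure 119 mm over their backs; the gripper's body (75 mm by 177 mm) begins 78 mm behind the grasp point.
Start: joints at [-1.445, 0.087, 1.371, -0, 1.684, -0.103], TCP at [0.125, -0.536, 0.22] pointing down, gripper open.
Joint ranges: [-3.1, 3.1], [-0.76, 2.03], [0.27, 2.55], [-1.08, 4.22], [0.17, 2.65], [-2.57, 2.57]. Speed limits (rad/s): [2.79, 2.79, 3.14, 3.14, 3.14, 3.14].

INTERFACE

Orientations are given as [roll, pitch, yaw] about the fixed x, y, z axes, in that order (R = Rz(yaw) Ry(pitch) Rx(roll)).
In Python, from bench import robot gives the robot as it stands.
- The arm moves only by the tool carry_out, never from a script. Its argument "increments" is a list of rows, each a list of 3 entries, a list of its own where there are three numbers: the closure in counts, from 0 (fully open) to 255 (shut), then the shift along the tool's x, y, z in mm, then the turn about the tool's z in degrees. In form: [[fingers, [dx, dy, dz], twist], ...]. A call has 1 to 8 rows; each row shifts and turns the commanded pose from where the row before left it, along the tool's axes as they then stand; what a row does not reach is not made up. A row lasts 1/10 s, in which the tool goes at most 50 mm and 8.59 degrees, less where a joint would pass 70% of its speed; a pose out of reach is approached as far as the arm can. A call with a gripper value outside its range is refused whole. The fingers move at their own pace and stop on an object; the grip force is fixed at half the most. Time passes only in rows, so rows that do not move let the fingers close. It gives the time, the measured TCP pose, the force, the opening and the grip force at its end, in the units of the state.
- robot.get_obs(): the state, without advancing time (a new reading comes with each control period).
- robot.snapshot(name): name is "scene" or "side" or "wrist"; returns the picture (384x512x3 uint8, blue, green, red); there is no depth.
- robot.get_calibration(name): a dict with "vfov" (degrees; the focal length in pixels is half the picture's height over the tangent of half this angle, whatever the lens; pixels are square), "cx", "cy" (the principal point, pixels), "T" (4x4, takes a point from camera to world coordinates). Camera axes: x right, y down, z forward; pixel columns grow to the right and rows downward; lengths in m; the calibration is good to about 2 mm. The wrist camera is an equidistant fisheye: a pixel r from the principal point sees the ray r / f radians off the axis. A picture is of the moment at which its call begins: read the wrist's pose just before it. get_calibration takes no time and is no camera call; for the wrist camera it gives the pose at the moment of the call.
- robot.close_job(): hands the job in; it is judged then, once.
The state is a dict: "time": time; "joint_positions": joint angles; "qvel": joint speeds; "joint_torque": joint torques, N m; "tool_pos": TCP position; "ee_rot": TCP orientation; "wrist_force": force on the tool from outside, world axes, zero at the start; "wrist_torque": the same for the moment, N m; "width": finger opening in m; "finger_force": force on a finger pad.
Only numpy, scipy, OpenCV 4.12 (cv2) and the standard library are available. Lean on these libraries where they do the work, as an engineer would, in place of code of your own. Each camera call takes 0.05 s, during which the arm holds its last target. There are 200 camera calls.

TASK

First slide the yellow shutter of the inspection camera fully open to its end stop by the tab on its top. Then pick up the brass ball valve with the red lever and hold it in the air 12 cm in front of the camera's lens, upright with the lever on top, the middle of its bore on the lens axis, its open pipe end pointing straight into the lens and the free end of the lever pointing away from the camera. Finish while still holding it there, without letting go, and leave the other things on the table where they are.

Things in the scene. Friction and masses are not known exactly. Their poses are not given: they have to be found in the camera images.
- inspection_camera: White camera head 60x64x64 mm on a post with a round foot 110 mm across, fixed to the table. Origin: centre of the foot, on the table. z up; the lens looks along -x; +y is to the left for somebody who faces the lens, and the shutter opens that way. The head's top is at 222 mm, the track on it up to 229 mm above the table, reaching 79 mm to +y.
- lens (a point): Centre of the lens's front glass, 40 mm in front of the camera's origin and 190 mm above the table; axes parallel to the camera's. The lens axis runs level from here along -x of this frame; the valve is to be shown at x = -0.12, y = 0, z = 0 of this frame.
- shutter (a joint): Position of the sliding shutter in m: 0 = closed, lens covered; it grows as the shutter slides along the camera's +y; 0.046 = end stop, fully open. About 2 N of friction; it stays where it is left.
- shutter_tab (a point): Middle of the top face of the shutter's yellow grip tab, 264 mm above the table; moves with the shutter. The tab is 14 mm wide along the camera's y, 20 mm along its x, and stands free for 33 mm below this point, down to the shutter's carriage (34 mm wide along y). Pinch it across y from above, or push it.
- ball_valve: Brass ball valve with red lever on top, 38x119x56 mm, 0.15 to 0.31 kg. Origin: on its underside, on the table; z up. The brass body is a block: x -19 to 19, y -9 to 60, z 0 to 38 mm, good to pinch across x at y = 22 mm. The bore runs along y at z = 19 mm. The red lever, 16 mm wide, lies at z 48 to 56 mm, its free end at y = -60 mm; the +y end is the open pipe end that is to face the lens.
- bore (a point): Middle of the valve's brass body, on the bore's axis: 25.5 mm along the valve's +y and 19 mm above its origin; axes as the valve's (y along the bore).
- lever_end (a point): Free end of the valve's red lever: at y = -58 mm, z = 50 mm in the valve's frame.
- brass_elbow: Brass elbow fitting, 44x44x28 mm, a bystander. Origin under its middle.
- brass_nipple: Brass hex nipple, 26x48x30 mm, a bystander. Origin under its middle.
- ptfe_tape: White and blue roll of thread seal tape, 54 mm across, 14 mm high, a bystander. Origin under its middle.
- gasket_1: Black rubber ring, 72 mm across, 8 mm high, a bystander. Origin under its middle.
- gasket_2: Black rubber ring, 72 mm across, 8 mm high, a bystander. Origin under its middle.
- canister: White tub, 74 mm across, 200 mm high, at the back, a bystander. Origin under its middle.
- spray_bottle: White spray bottle with yellow trigger, 58x124x278 mm, at the back, a bystander. Origin under its middle.
- milk_pitcher: Steel jug with handle, 90x127x104 mm, at the back, a bystander. Origin under its middle.
- tamper: Coffee tamper standing upright, steel foot 58 mm across, black knob, 90 mm high, at the back right, a bystander. Origin under its middle.
There are look-alikes about, which are no part of the job. Leave any orange or pink look-alike of the ball_valve alone.

How it is judged:
On the way, in this order (a step that is already met when the one before it is completed fails the run):
1. the shutter is fully open, at its end stop (value of joint shutter above 0.042 m), for 0.2 s.
2. the ball valve is lifted clear of the table in the fingers (height (world z) of bore above 0.1 m and contact force between the fingers and ball_valve above 1 N), for 0.2 s.
At the end, for the whole second after the job is handed in: Shutter open over 42 mm. Fingers hold the valve still, off the camera: bore middle 100 to 140 mm before the lens, within 15 mm of its axis sideways and in height; bore within 10 degrees of the lens axis, valve upright within 10 degrees, lever end away from the camera (over 160 mm from the lens) (value of joint shutter above 0.042 m and x of bore in the frame of lens between -0.14 and -0.1 m and y of bore in the frame of lens between -0.015 and 0.015 m and z of bore in the frame of lens between -0.015 and 0.015 m and angle between the y axis of bore and the x axis of lens, either way round below 0.175 rad and angle between bore's own z axis and vertical below 0.175 rad and distance between lever_end and lens above 0.16 m and height (world z) of bore above 0.15 m and contact force between the fingers and ball_valve above 1 N and contact force between ball_valve and inspection_camera below 0.3 N and linear speed of ball_valve below 0.02 m/s); the arm keeps its last pose, push and grip.
It fails at once if another thing on the table is pushed by more than 30 mm (distance of any of brass_elbow, brass_nipple, ptfe_tape, gasket_1, gasket_2, canister, spray_bottle, milk_pitcher, tamper from where it was at the start of the episode above 0.03 m).
It also fails if it takes over 58 s, if anything falls off the work surface, if the arm or the gripper's body presses on something with over 40 N, if the wrist force passes 120 N, or if a joint passes its speed limit or range.

## Working session

There is one attempt and no reset: what is moved stays moved. The work goes in short steps, Python scripts to look and compute and a tool call to move; the robot and the scene stay as the last step left them, time stands still between calls to the robot, and variables do not carry over. Pictures are saved under pics/ and viewed, at most 10 in all, crops included, and the job is handed in when it is done.

Besides the shell and the picture viewer there is one more tool, called after ">>>" as name(argument=value, ...), one argument or row to a line, values as JSON. carry_out: Moves the arm, as the interface text tells. Its arguments: {"type":"object","properties":{"increments":{"type":"array","items":{"type":"array"}}},"required":["increments"]}

```bash
mkdir -p pics; ls; python3 - <<'E'
from bench import robot
import cv2,numpy as np
for n in("scene","side"):
    im=robot.snapshot(n); cv2.imwrite(f"pics/{n}0.png",im); c=robot.get_calibration(n); print(n,c["vfov"],c["cx"],c["cy"],np.round(c["T"],3).tolist())
o=robot.get_obs(); print(o)
E
```

```text
pics
scene 46.00210298190817 256.5472282258697 188.9673776878088 [[-0.695, -0.538, 0.478, -0.089], [-0.719, 0.522, -0.458, 0.62], [-0.003, -0.662, -0.749, 1.192], [0.0, 0.0, 0.0, 1.0]]
side 51.50446568437078 256.85272328579913 187.5279016944067 [[0.969, 0.179, -0.17, 0.79], [0.246, -0.753, 0.61, -0.809], [-0.019, -0.633, -0.774, 1.189], [0.0, 0.0, 0.0, 1.0]]
{'time': 0.1, 'joint_positions': array([-1.44508202e+00,  8.79159988e-02,  1.37207865e+00, -2.67613320e-05,
        1.68360411e+00, -1.03112144e-01]), 'qvel': array([ 1.66032910e-03, -3.01743828e-03, -2.42630321e-03, -4.52098096e-05,
       -1.17027633e-03,  4.89064834e-04]), 'joint_torque': array([ 2.06506389e-03, -3.41252697e+01, -3.03302121e+01,  7.18994765e-02,
        3.03970731e-02, -1.05870599e-04]), 'tool_pos': array([ 0.12468131, -0.53520886,  0.21841453]), 'ee_rot': array([-3.13959447e+00, -1.80030855e-04,  2.28823283e-01]), 'wrist_force': array([-0.7563199 ,  0.52428918, -0.23190521]), 'wrist_torque': array([0.03345445, 0.01415937, 0.05756419]), 'finger_force': 0.0, 'width': 0.094026722636851}
```

View pics/scene0.png

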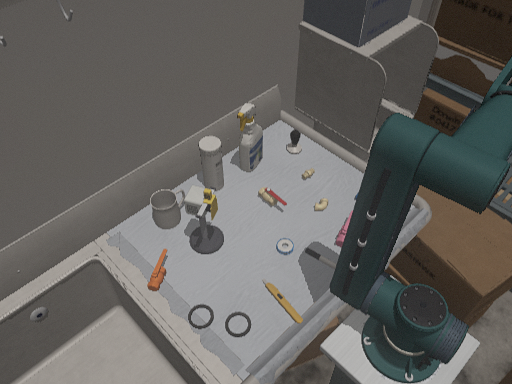

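View pics/side0.png

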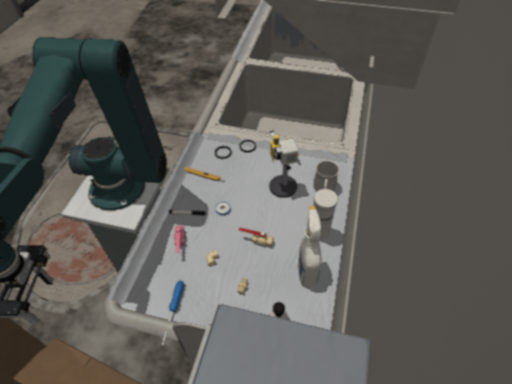

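The scene view shows the camera foot at about (207,239), its yellow shutter at (210,203) and the red-lever valve at (272,196). In the side view these are at (283,187), (275,140) and (257,237). The orange and pink valves are look-alikes. Next I'll zoom in on both.

```bash
cat > h.py <<'E'
import cv2,numpy as np
from bench import robot
def ray(n,u,v,c=None):
    c=c or robot.get_calibration(n); f=192/np.tan(np.radians(c["vfov"]/2)); T=np.array(c["T"])
    x,y=(u-c["cx"])/f,(v-c["cy"])/f
    if n=="wrist":
        r=np.hypot(x,y); s=np.sin(r)/max(r,1e-9); d=np.array([x*s,y*s,np.cos(r)])
    else: d=np.array([x,y,1.])
    d=T[:3,:3]@d; return T[:3,3],d/np.linalg.norm(d)
def plane(n,p,z,c=None):
    o,d=ray(n,*p,c); return o+d*(z-o[2])/d[2]
def tri(*rs):
    A=sum(np.eye(3)-np.outer(d,d) for o,d in rs); b=sum((np.eye(3)-np.outer(d,d))@o for o,d in rs)
    p=np.linalg.solve(A,b); return p,[np.linalg.norm((np.eye(3)-np.outer(d,d))@(p-o)) for o,d in rs]
E
python3 - <<'E'
import cv2,numpy as np
a=cv2.imread("pics/scene0.png");b=cv2.imread("pics/side0.png")
def crop(im,u,v,w,h,k): return cv2.resize(im[v:v+h,u:u+w],None,fx=k,fy=k,interpolation=cv2.INTER_CUBIC)
t=np.hstack([crop(a,170,180,66,75,4),crop(a,250,180,66,75,4),]); 
s=np.hstack([crop(b,255,125,66,75,4),crop(b,230,218,66,75,4)])
cv2.imwrite("pics/z.png",np.vstack([t,s]))
E
```

```text
(no output)
```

View pics/z.png

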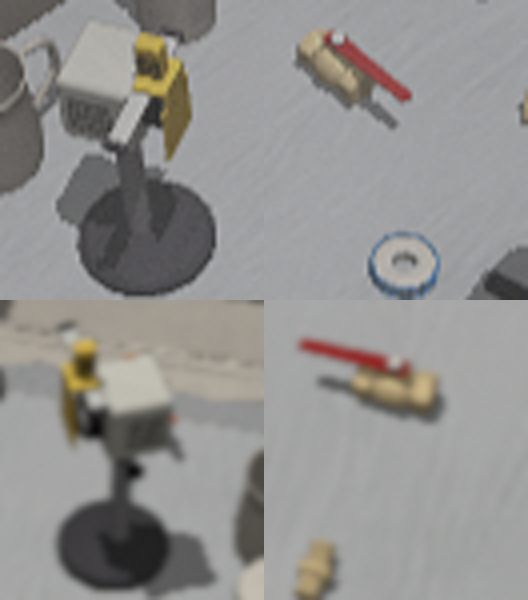

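The zoom shows the tab top at scene (207.5,190) and side (276,136), and the foot centre at scene (206.8,239.3) and side (283.2,186.2). The lever runs from its pivot at scene (268,189.5), side (263.5,233.8) to its free end at scene (286,204), side (239.5,228.8).

```bash
python3 - <<'E'
from h import *
a=cv2.imread("pics/scene0.png");b=cv2.imread("pics/side0.png")
def T(n,p,q): r=tri(ray("scene",*p),ray("side",*q)); print(n,np.round(r[0],4),np.round(r[1],4)); return r[0]
T("tab",(207.5,190),(276.2,136.2))
print("foot",plane("scene",(206.75,239.25),.005),plane("side",(283.2,186.2),.005))
f=T("free",(286,204),(239.5,228.75)); p=T("pivot",(268.2,189.5),(263.5,233.75))
d=p-f; print("yaw of +y",np.degrees(np.arctan2(d[1],d[0])))
for n,im,u0,v0 in(("scene",a,250,180),("side",b,230,218)):
    s=im[v0:v0+45,u0:u0+60]; h=cv2.cvtColor(s,cv2.COLOR_BGR2HSV)
    m=cv2.inRange(h,(0,130,60),(8,255,255))|cv2.inRange(h,(172,130,60),(180,255,255))
    y,x=np.nonzero(m); c=np.c_[x,y].astype(np.float32)
    r=cv2.minAreaRect(c); bx=cv2.boxPoints(r)+[u0,v0]
    vx,vy,cx,cy=cv2.fitLine(c,cv2.DIST_L2,0,.01,.01).ravel(); t=(c-[cx,cy])@[vx,vy]
    E=[(cx+u0+vx*k,cy+v0+vy*k) for k in(t.min(),t.max())]
    print(n,len(x),E,[np.round(plane(n,e,.056)[:2],4) for e in E])
    P=[plane(n,e,.056) for e in E];q=P[1]-P[0];print(np.degrees(np.arctan2(q[1],q[0])))
    m=cv2.inRange(h,(12,60,60),(28,255,255)); k,l,st,ce=cv2.connectedComponentsWithStats(m); i=1+st[1:,4].argmax()
    print("brass",ce[i]+[u0,v0],plane(n,ce[i]+[u0,v0],.03),st[i])
# shutter plate / head colours
for n,im,r in(("scene",a,(185,180,45,45)),("side",b,(262,128,25,40))):
    s=im[r[1]:r[1]+r[3],r[0]:r[0]+r[2]];h=cv2.cvtColor(s,cv2.COLOR_BGR2HSV);m=cv2.inRange(h,(18,110,60),(35,255,255))
    print(n); print("\n".join("".join(".#"[v>0] for v in row) for row in m))
E
```

```text
tab [0.5949 0.1512 0.2636] [0.0011 0.0011]
foot [0.62459144 0.15657186 0.005     ] [0.62757224 0.15523636 0.005     ]
free [ 0.5261 -0.1012  0.0504] [0.0016 0.0016]
pivot [ 0.6106 -0.1029  0.0522] [0.0018 0.0018]
yaw of +y -1.180954544216231
scene 49 [(np.float32(265.67807), np.float32(188.16022)), (np.float32(285.11652), np.float32(203.85571))] [array([ 0.6166, -0.0994]), array([ 0.5241, -0.0967])]
178.3378826604551
brass [265.90361446 195.27710843] [ 0.60938631 -0.09370333  0.03      ] [ 9  8 15 16 83]
side 49 [(np.float32(240.13567), np.float32(228.52129)), (np.float32(265.11337), np.float32(235.60002))] [array([ 0.5306, -0.1023]), array([ 0.6196, -0.11  ])]
-4.907215761207588
brass [263.01257862 239.65408805] [ 0.61254834 -0.11138376  0.03      ] [ 22  17  21  11 159]
sceneTraceback (most recent call last):
  File "<stdin>", line 22, in <module>
  File "<stdin>", line 22, in <genexpr>
  File "<stdin>", line 22, in <genexpr>
TypeError: string indices must be integers, not 'numpy.bool'
```

>>> carry_out(
  increments=[
    [0,[29,-30,-14],0],
    [0,[29,-30,-14],0],
    [0,[29,-30,-14],0],
    [0,[29,-30,-14],0],
    [0,[29,-30,-14],0],
    [0,[29,-30,-14],0],
    [0,[29,-30,-14],0],
    [0,[29,-30,-14],0],
  ],
)

```text
time: 0.9
tool_pos: [0.2966, -0.2476, 0.3316]
ee_rot: [-3.141, 0.0, 0.228]
wrist_force: [0.7, -0.4, -0.3]
width: 0.0939
finger_force: 0.0
```

>>> carry_out(
  increments=[
    [0,[29,-30,-14],0],
    [0,[29,-30,-14],0],
    [0,[29,-30,-14],0],
    [0,[29,-30,-14],0],
    [0,[29,-30,-14],0],
    [0,[0,0,0],6.5],
    [0,[0,0,0],6.5],
    [0,[0,0,0],0],
  ],
)

```text
time: 1.7
tool_pos: [0.4036, -0.0698, 0.401]
ee_rot: [-3.141, 0.001, 0.003]
wrist_force: [-0.7, 0.3, 0.4]
width: 0.0942
finger_force: 0.0
```

```bash
python3 - <<'E'
from h import *
o=robot.get_obs();c=robot.get_calibration("wrist");im=robot.snapshot("wrist");np.save("c1.npy",c,allow_pickle=True);cv2.imwrite("pics/w1.png",im)
print(o["time"],o["tool_pos"],o["ee_rot"],o["joint_positions"],c["vfov"],c["cx"],c["cy"],np.round(c["T"],3).tolist())
s=robot.snapshot("scene");cv2.imwrite("pics/s1.png",s)
E
```

```text
1.7 [ 0.40356641 -0.06980139  0.40102615] [-3.14142544e+00  9.57139924e-04  3.46071077e-03] [-3.09795490e-01 -1.86323300e-01  1.27230747e+00 -1.53644526e-04
  2.05657057e+00  1.25746854e+00] 65.70646984690485 258.52554544560354 190.2223758821628 [[0.003, -0.96, -0.279, 0.485], [-1.0, -0.003, -0.0, -0.07], [-0.0, 0.279, -0.96, 0.566], [0.0, 0.0, 0.0, 1.0]]
```

View pics/w1.png

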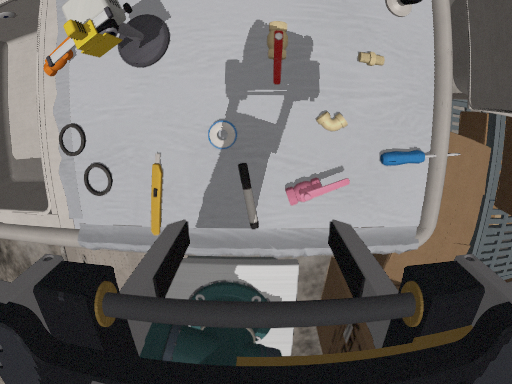

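The wrist view shows the valve lever at (278,60) pointing straight down the picture, so the valve's yaw is near 0. The inspection camera is cut off at top left and turned by some angle, so I'll move the wrist camera above it.

>>> carry_out(
  increments=[
    [0,[20,-42,0],0],
    [0,[20,-42,0],0],
    [0,[20,-42,0],0],
    [0,[20,-42,0],0],
    [0,[20,-42,0],0],
    [0,[0,0,0],0],
    [0,[0,0,0],0],
  ],
)

```text
time: 2.5
tool_pos: [0.5032, 0.14, 0.4004]
ee_rot: [3.141, 0.002, 0.004]
wrist_force: [0.1, -0.4, -0.2]
width: 0.094
finger_force: 0.0
```

```bash
python3 - <<'E'
from h import *
o=robot.get_obs();c=robot.get_calibration("wrist");im=robot.snapshot("wrist");np.save("c2.npy",c,allow_pickle=True);cv2.imwrite("pics/w2.png",im)
print(o["time"],o["tool_pos"],o["ee_rot"])
z=cv2.resize(im[0:250,130:462],None,fx=2.4,fy=2.4,interpolation=cv2.INTER_CUBIC);cv2.imwrite("pics/w2z.png",z)
E
```

```text
2.5 [0.50316841 0.13999278 0.40039725] [3.14065722e+00 2.36624353e-03 4.05975392e-03]
```

View pics/w2z.png

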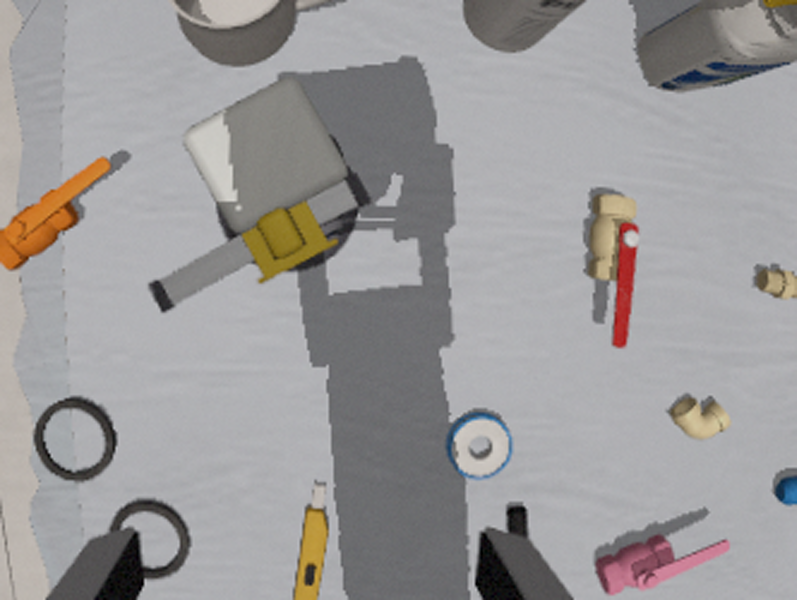

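The crop shows the track running from (162,296) to (358,188), with the tab top at (282,228) between them and the head top above. The camera is turned by about 28°. The valve lever runs from (630,232) to (620,345).

```bash
python3 - <<'E'
from h import *
c=np.load("c2.npy",allow_pickle=True).item(); P=lambda x,y:(130+x/2.4,y/2.4)
L=plane("wrist",P(160,297),.229,c);R=plane("wrist",P(359,189),.229,c);d=L-R
print("track",L,R,np.linalg.norm(d),"cam yaw",np.degrees(np.arctan2(d[1],d[0]))-90)
print("tab",plane("wrist",P(282,228),.264,c),tri(ray("wrist",*P(282,228),c),ray("scene",207.5,190),ray("side",276.2,136.2)))
k=[plane("wrist",P(*p),.222,c)[:2] for p in((190,132),(290,80),(350,175),(240,232))];print("head",np.round(k,4),np.mean(k,0))
f,p=[plane("wrist",P(*q),.056,c) for q in((620,344),(630,234))];print("lever",f,p,np.degrees(np.arctan2(*(p-f)[1::-1])))
im=cv2.imread("pics/w2.png");h=cv2.cvtColor(im,cv2.COLOR_BGR2HSV);m=np.zeros(im.shape[:2],np.uint8)
m[75:160,360:410]=(cv2.inRange(h,(0,150,60),(6,255,255))|cv2.inRange(h,(174,150,60),(180,255,255)))[75:160,360:410]
y,x=np.nonzero(m);q=np.array([plane("wrist",(a,b),.056,c)[:2] for a,b in zip(x,y)],np.float32)
vx,vy,cx,cy=cv2.fitLine(q,cv2.DIST_L2,0,.001,.001).ravel();t=(q-[cx,cy])@[vx,vy];print("lever fit",np.degrees(np.arctan2(vy,vx)),(cx,cy),t.min(),t.max())
s=[(plane("wrist",P(*q),.038,c)) for q in((595,196),(634,197))];print("pipe end",s)
lf=ray("wrist",*P(620,344),c);print("free tri",tri(lf,ray("scene",286,204),ray("side",239.5,228.75)))
c1=np.load("c1.npy",allow_pickle=True).item();print(plane("wrist",(277.5,84),.056,c1),plane("wrist",(279,32),.056,c1))
E
```

```text
track [0.56549087 0.20990599 0.229     ] [0.61587326 0.11625663 0.229     ] 0.10634184490436017 cam yaw 28.27979119646814
tab [0.59588953 0.15058303 0.264     ] (array([0.595306  , 0.1509129 , 0.26355182]), [np.float64(0.0006767593370294628), np.float64(0.0013184035218226566), np.float64(0.001048365689655005)])
head [[0.6454 0.196 ]
 [0.6702 0.1485]
 [0.6232 0.1201]
 [0.5957 0.172 ]] [0.63363356 0.15917147]
lever [ 0.52660077 -0.09876024  0.056     ] [ 0.61133472 -0.10221508  0.056     ] -2.3348142499237965
lever fit -0.568764 (np.float32(0.5712671), np.float32(-0.098144904)) -0.044319686 0.048253775
pipe end [array([ 0.63929109, -0.0795445 ,  0.038     ]), array([ 0.64202599, -0.11348861,  0.038     ])]
free tri (array([ 0.52606694, -0.10123696,  0.05045669]), [np.float64(0.00014589231639537757), np.float64(0.001529781489556706), np.float64(0.0016513554693847177)])
[ 0.52356685 -0.1019088   0.056     ] [ 0.61555784 -0.10428269  0.056     ]
```

>>> carry_out(
  increments=[
    [0,[31,-4,0],0],
    [0,[31,-4,0],0],
    [0,[30,-3,0],0],
    [0,[0,0,0],-7],
    [0,[0,0,20],-7],
    [0,[0,0,30],-7],
    [0,[0,0,20],-7],
    [0,[0,0,0],0],
  ],
)

```text
time: 3.35
tool_pos: [0.5936, 0.1487, 0.3284]
ee_rot: [-3.14, 0.006, 0.488]
wrist_force: [-0.6, -0.1, 0.1]
width: 0.0942
finger_force: 0.0
```

```bash
python3 - <<'E'
from h import *
o=robot.get_obs();c=robot.get_calibration("wrist");im=robot.snapshot("wrist");cv2.imwrite("pics/w3.png",im)
print(o["time"],o["tool_pos"],o["ee_rot"])
h=cv2.cvtColor(im,cv2.COLOR_BGR2HSV);m=cv2.inRange(h,(20,120,60),(35,255,255));k,l,st,ce=cv2.connectedComponentsWithStats(m);print([(s[:5].tolist(),e) for s,e in zip(st,ce) if s[4]>60])
E
```

```text
3.35 [0.59364911 0.14865591 0.32837051] [-3.1399131   0.00610951  0.48785335]
[([0, 0, 512, 384, 193564], array([255.03142113, 190.19691678])), ([504, 172, 8, 11, 70], array([507.97142857, 176.28571429])), ([234, 182, 44, 33, 1060], array([255.45849057, 196.92924528])), ([179, 258, 36, 42, 436], array([198.40366972, 279.19724771])), ([94, 281, 22, 45, 275], array([102.67272727, 303.46181818])), ([401, 281, 23, 46, 278], array([414.17266187, 303.84892086])), ([424, 331, 28, 18, 119], array([438.49579832, 338.6302521 ])), ([412, 335, 17, 15, 70], array([419.42857143, 342.27142857])), ([325, 354, 19, 9, 64], array([333.09375, 358.125  ])), ([287, 356, 25, 9, 75], array([299.37333333, 360.66666667]))]
```

View pics/w3.png

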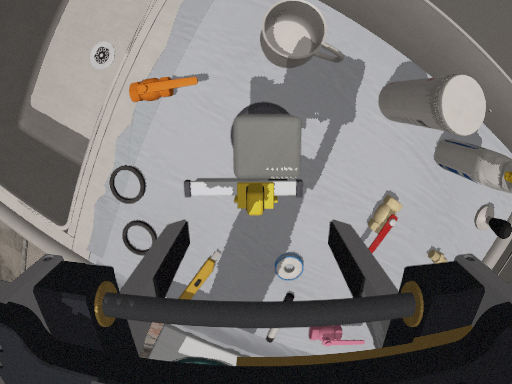

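The tab at (255,199) sits midway between the fingers and the track is level in the picture, so position and yaw are right. I'll descend and pinch.

>>> carry_out(
  increments=[
    [0,[0,0,30],0],
    [0,[1,-1,30],0],
    [0,[1,0,15],0],
    [200,[0,0,0],0],
    [255,[0,0,0],0],
    [255,[0,0,0],0],
    [255,[0,0,0],0],
    [255,[0,0,0],0],
  ],
)

```text
time: 4.2
tool_pos: [0.5968, 0.1529, 0.2578]
ee_rot: [3.141, -0.002, 0.49]
wrist_force: [-0.5, -0.5, 0.4]
width: 0.0573
finger_force: 0.0
```

>>> carry_out(
  increments=[
    [255,[0,0,0],0],
    [255,[0,0,0],0],
    [255,[0,0,0],0],
    [255,[0,0,0],0],
    [255,[0,0,0],0],
    [255,[0,0,0],0],
    [255,[0,0,0],0],
    [255,[0,0,0],0],
  ],
)

```text
time: 5.0
tool_pos: [0.5962, 0.153, 0.2564]
ee_rot: [-3.141, 0.0, 0.491]
wrist_force: [-1.1, 0.2, 0.2]
width: 0.0138
finger_force: 30.0
```

Tab gripped (13.8 mm). Slide along tool −y.

>>> carry_out(
  increments=[
    [255,[0,-8,0],0],
    [255,[0,-8,0],0],
    [255,[0,-8,0],0],
    [255,[0,-8,0],0],
    [255,[0,-6,0],0],
    [255,[0,-4,0],0],
    [255,[0,-2,0],0],
    [255,[0,0,0],0],
  ],
)

```text
time: 5.8
tool_pos: [0.5791, 0.185, 0.2563]
ee_rot: [3.127, -0.0, 0.483]
wrist_force: [10.3, -17.6, -2.2]
width: 0.0135
finger_force: 30.1
```

>>> carry_out(
  increments=[
    [255,[0,-1,0],0],
    [255,[0,-1,0],0],
    [255,[0,-1,0],0],
    [255,[0,0,0],0],
    [255,[0,0,0],0],
  ],
)

```text
time: 6.3
tool_pos: [0.579, 0.1852, 0.2563]
ee_rot: [3.122, -0.001, 0.481]
wrist_force: [12.9, -21.6, -2.6]
width: 0.0141
finger_force: 30.1
```

>>> carry_out(
  increments=[
    [255,[0,8,0],0],
    [255,[0,0,0],0],
    [0,[0,0,0],0],
    [0,[0,0,0],0],
    [0,[0,0,0],0],
    [0,[0,0,0],0],
    [0,[0,0,0],0],
    [0,[0,0,0],0],
  ],
)

```text
time: 7.1
tool_pos: [0.5778, 0.1877, 0.2565]
ee_rot: [-3.141, -0.0, 0.491]
wrist_force: [-0.7, 0.0, -0.4]
width: 0.0583
finger_force: 0.0
```

```bash
python3 - <<'E'
from h import *
o=robot.get_obs();c=robot.get_calibration("wrist");np.save("c4.npy",c,allow_pickle=True);im=robot.snapshot("wrist");cv2.imwrite("pics/w4.png",im)
print(o["time"],o["tool_pos"],o["ee_rot"],o["width"])
cv2.imwrite("pics/w4z.png",cv2.resize(im[90:290,130:390],None,fx=3,fy=3,interpolation=cv2.INTER_CUBIC))
E
```

```text
7.1 [0.5777687  0.18766398 0.25653581] [-3.14144029e+00 -5.91642952e-05  4.91165051e-01] 0.05828026467446307
```

View pics/w4z.png

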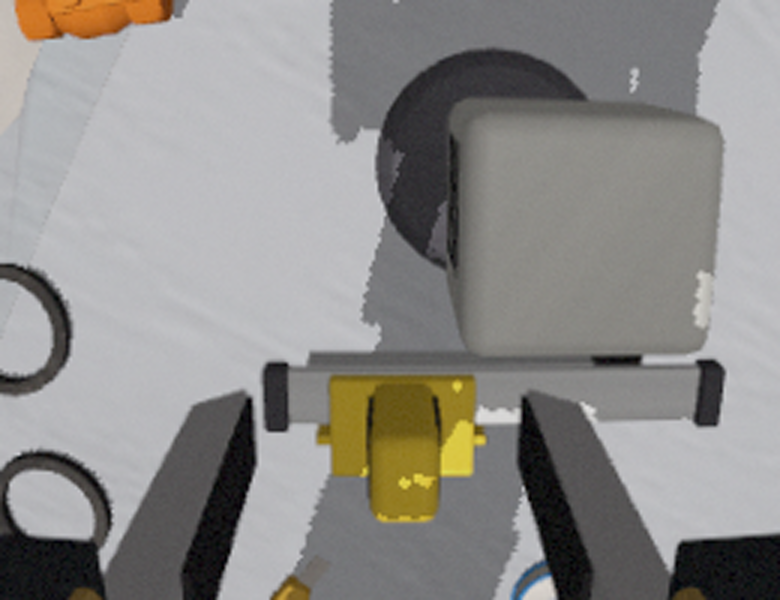

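The carriage spans crop x 330–475 on a track spanning 265–722, which puts it at about y = 47 mm in the camera's frame. It met a firm stop at 21 N. I'll check that number and work out the grasp moves.

```bash
python3 - <<'E'
from h import *
c=np.load("c4.npy",allow_pickle=True).item(); P=lambda x,y:(130+x/3,90+y/3)
w=np.radians(28.2);y=np.array([-np.sin(w),np.cos(w),0]);x=np.array([np.cos(w),np.sin(w),0])
t=[plane("wrist",P(*p),.229,c) for p in((265,395),(722,395))];k=[plane("wrist",P(*p),.231,c) for p in((330,430),(475,430))]
h=[plane("wrist",P(*p),.222,c) for p in((460,230),(718,230))]
o=t[0]-.079*y
print("carriage y",[(q-o)@y for q in k],"track R",(t[1]-o)@y,"head",[(q-o)@y for q in h])
for q in ((.627,.155,0),tuple(h[0]/2+h[1]/2)): print((np.array(q)-o)@y)
print("axis pt",o, "tabtop y",(plane("wrist",P(404,485),.264,c)-o)@y, (plane("wrist",P(404,485),.264,c)))
E
```

```text
carriage y [np.float64(0.06380458939902661), np.float64(0.029836097786598487)] track R -0.03152336969649641 head [np.float64(0.03371475676015132), np.float64(-0.028698989760526435)]
-0.0006884025218943759
0.002507883499812404
axis pt [0.6042568  0.14358632 0.229     ] tabtop y 0.047147787907873814 [0.57755219 0.18276523 0.264     ]
```

>>> carry_out(
  increments=[
    [0,[0,0,-20],0],
    [0,[0,0,-40],0],
    [0,[0,0,-50],0],
    [0,[0,0,0],7.2],
    [0,[0,0,0],7.2],
    [0,[0,0,0],7.2],
    [0,[0,0,0],7.2],
    [0,[0,0,0],0],
  ],
)

```text
time: 7.95
tool_pos: [0.578, 0.1873, 0.3665]
ee_rot: [3.142, 0.0, -0.012]
wrist_force: [0.4, 0.1, -0.6]
width: 0.0945
finger_force: 0.0
```

>>> carry_out(
  increments=[
    [0,[0,48,0],0],
    [0,[0,48,0],0],
    [0,[0,48,0],0],
    [0,[0,48,0],0],
    [0,[0,48,0],0],
    [0,[0,48,0],0],
    [0,[0,0,50],0],
    [0,[0,0,0],0],
  ],
)

```text
time: 8.75
tool_pos: [0.5684, -0.1006, 0.3023]
ee_rot: [-3.134, 0.027, -0.012]
wrist_force: [-0.7, 0.5, -3.6]
width: 0.0939
finger_force: 0.0
```

```bash
python3 - <<'E'
from h import *
o=robot.get_obs();c=robot.get_calibration("wrist");np.save("c5.npy",c,allow_pickle=True);im=robot.snapshot("wrist");cv2.imwrite("pics/w5.png",im)
print(o["time"],o["tool_pos"],o["ee_rot"],o["width"])
h=cv2.cvtColor(im,cv2.COLOR_BGR2HSV)
m=cv2.inRange(h,(0,150,50),(6,255,255))|cv2.inRange(h,(174,150,50),(180,255,255))
k,l,st,ce=cv2.connectedComponentsWithStats(m);i=1+st[1:,4].argmax();print(st[i])
v,u=np.nonzero(l==i);q=np.array([plane("wrist",(a,b),.056,c)[:2] for a,b in zip(u,v)],np.float32)
vx,vy,cx,cy=cv2.fitLine(q,cv2.DIST_L2,0,.001,.001).ravel();t=(q-[cx,cy])@[vx,vy];print("lever",np.degrees(np.arctan2(vy,vx)),(cx,cy),t.min(),t.max())
E
```

```text
8.75 [ 0.56843176 -0.10063764  0.30229507] [-3.13421693  0.02673775 -0.01239967] 0.09393896797293624
[256 123  11  66 534]
lever -2.1052732 (np.float32(0.57306486), np.float32(-0.10168911)) -0.045828722 0.047576267
```

View pics/w5.png

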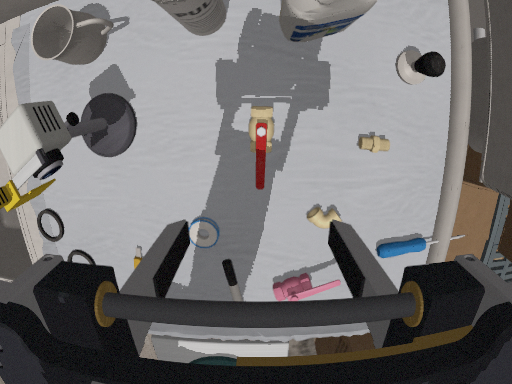

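The wrist view shows the valve at (261,140) centred between the fingers with its lever pointing down the picture. The lens at (48,163) is uncovered. Next I'll move forward and descend.

>>> carry_out(
  increments=[
    [0,[20,1,0],1],
    [0,[20,1,0],0],
    [0,[0,0,40],0],
    [0,[0,0,45],0],
    [0,[0,0,45],0],
    [0,[0,0,30],0],
    [0,[0,0,0],0],
    [0,[0,0,0],0],
  ],
)

```text
time: 9.6
tool_pos: [0.6171, -0.1031, 0.1606]
ee_rot: [3.14, -0.006, -0.027]
wrist_force: [0.2, 0.1, 0.2]
width: 0.094
finger_force: 0.0
```

```bash
python3 - <<'E'
from h import *
o=robot.get_obs();c=robot.get_calibration("wrist");im=robot.snapshot("wrist");cv2.imwrite("pics/w6.png",im)
print(o["time"],o["tool_pos"],o["ee_rot"],o["width"])
h=cv2.cvtColor(im,cv2.COLOR_BGR2HSV)
m=cv2.inRange(h,(0,150,50),(6,255,255))|cv2.inRange(h,(174,150,50),(180,255,255))
k,l,st,ce=cv2.connectedComponentsWithStats(m);i=1+st[1:,4].argmax();print(st[i])
v,u=np.nonzero(l==i);q=np.array([plane("wrist",(a,b),.056,c)[:2] for a,b in zip(u,v)],np.float32)
vx,vy,cx,cy=cv2.fitLine(q,cv2.DIST_L2,0,.001,.001).ravel();t=(q-[cx,cy])@[vx,vy];print("lever",np.degrees(np.arctan2(vy,vx)),(cx,cy),t.min(),t.max())
E
```

```text
9.6 [ 0.61709828 -0.10309754  0.16060002] [ 3.14028883 -0.00582956 -0.02711276] 0.09395692902075548
[251 189  16  87 973]
lever -2.0167012 (np.float32(0.57641053), np.float32(-0.10203112)) -0.048450142 0.045994993
```

View pics/w6.png

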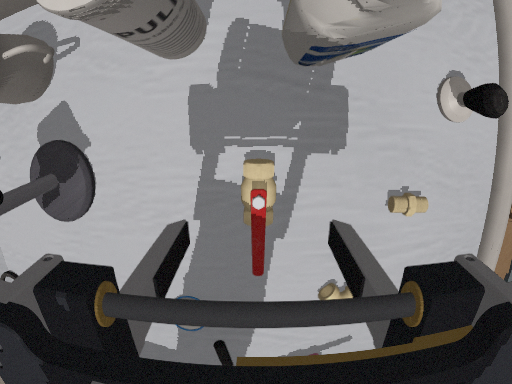

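The valve at (258,215) is centred between the fingers. Before going low, I'll check the clearance to the bottle and canister behind it.

```bash
python3 - <<'E'
from h import *
c=robot.get_calibration("wrist"); print("cam",np.array(c["T"])[:3,3])
for n,p in(("bottle base near",(325,65)),("canister base near",(165,55)),("elbow",(335,292)),("nipple",(408,205))): print(n,plane("wrist",p,.0,c))
print(plane("scene",(250,168),0),plane("scene",(213,188),0))
E
```

```text
cam [ 0.69760904 -0.10604265  0.32713032]
bottle base near [ 0.74636484 -0.18093985  0.        ]
canister base near [ 0.76540662 -0.00406853  0.        ]
elbow [ 4.59221824e-01 -2.03668946e-01  5.55111512e-17]
nipple [ 5.80734560e-01 -2.93390260e-01  5.55111512e-17]
[ 0.76162224 -0.1631434   0.        ] [ 0.78128652 -0.00214973  0.        ]
```

>>> carry_out(
  increments=[
    [0,[-6,0,30],0],
    [0,[0,0,40],0],
    [0,[0,0,35],0],
    [0,[0,0,25],0],
    [0,[0,0,8],0],
    [0,[0,0,0],0],
    [0,[0,0,0],0],
  ],
)

```text
time: 10.35
tool_pos: [0.611, -0.1039, 0.022]
ee_rot: [3.14, -0.006, -0.029]
wrist_force: [-0.2, -0.6, 0.6]
width: 0.0941
finger_force: 0.0
```

>>> carry_out(
  increments=[
    [255,[0,0,0],0],
    [255,[0,0,0],0],
    [255,[0,0,0],0],
    [255,[0,0,0],0],
    [255,[0,0,0],0],
    [255,[0,0,0],0],
    [255,[0,0,0],0],
    [255,[0,0,0],0],
  ],
)

```text
time: 11.15
tool_pos: [0.6083, -0.1032, 0.0183]
ee_rot: [-3.141, 0.0, -0.029]
wrist_force: [0.6, 0.3, -0.2]
width: 0.0377
finger_force: 30.0
```

>>> carry_out(
  increments=[
    [255,[0,0,0],0],
    [255,[0,0,0],0],
    [255,[0,0,0],0],
  ],
)

```text
time: 11.45
tool_pos: [0.6084, -0.1033, 0.0184]
ee_rot: [-3.141, 0.0, -0.029]
wrist_force: [-0.4, 0.7, -0.2]
width: 0.038
finger_force: 30.0
```

>>> carry_out(
  increments=[
    [255,[0,0,-12],0],
    [255,[0,0,-30],0],
    [255,[0,0,-40],0],
    [255,[0,0,-40],0],
    [255,[0,0,-30],0],
    [255,[0,0,-20],0],
    [255,[0,0,0],0],
    [255,[0,0,0],0],
  ],
)

```text
time: 12.25
tool_pos: [0.6082, -0.1034, 0.1901]
ee_rot: [3.141, 0.0, -0.03]
wrist_force: [-0.3, -0.7, -3.3]
width: 0.038
finger_force: 30.0
```

>>> carry_out(
  increments=[
    [255,[-20,0,0],0],
    [255,[-40,0,0],0],
    [255,[-40,-10,0],0],
    [255,[-31,-30,0],0],
    [255,[0,-40,0],0],
    [255,[0,-40,0],0],
    [255,[0,-37,0],0],
    [255,[0,-20,0],0],
  ],
)

```text
time: 13.05
tool_pos: [0.4809, 0.0799, 0.1878]
ee_rot: [-3.141, 0.005, -0.027]
wrist_force: [-0.5, -0.6, -3.2]
width: 0.0378
finger_force: 30.0
```

>>> carry_out(
  increments=[
    [255,[0,0,0],-6],
    [255,[0,0,0],-6],
    [255,[0,0,0],-6],
    [255,[0,0,0],-6],
    [255,[0,0,0],-6],
    [255,[0,0,0],0],
    [255,[0,0,0],0],
    [255,[0,0,0],0],
  ],
)

```text
time: 13.85
tool_pos: [0.4822, 0.0773, 0.1895]
ee_rot: [-3.141, 0.002, 0.493]
wrist_force: [0.1, 0.4, -2.5]
width: 0.0379
finger_force: 30.0
```

```bash
python3 - <<'E'
from h import *
o=robot.get_obs();c=robot.get_calibration("wrist");np.save("c7.npy",c,allow_pickle=True);im=robot.snapshot("wrist");cv2.imwrite("pics/w7.png",im)
print(o["time"],o["tool_pos"],o["ee_rot"],o["width"],o["finger_force"])
w=np.radians(28.2);x=np.array([np.cos(w),np.sin(w)]);y=np.array([-x[1],x[0]])
a=o["ee_rot"][2];b=o["tool_pos"][:2]+.004*np.array([np.cos(a),np.sin(a)]);l=np.array([.627,.155])-.04*x
print("bore in lens",(b-l)@x,(b-l)@y)
s=robot.snapshot("side");cv2.imwrite("pics/s7.png",s); s2=robot.snapshot("scene")
z=cv2.resize(im[60:384,90:440],None,fx=1.7,fy=1.7);cs=lambda q,u,v:cv2.resize(q[v:v+110,u:u+98],(245,275))
cv2.imwrite("pics/m7.png",np.hstack([z,np.vstack([cs(s,225,110),cs(s2,160,170)])[:z.shape[0]] if z.shape[0]==550 else z[:,:1]])[:600,:800])
E
```

```text
13.85 [0.48223453 0.07731831 0.18947166] [-3.14094657e+00  1.68758909e-03  4.92542952e-01] 0.037888148903559335 29.998851120471954
bore in lens -0.12029084882986753 -5.06682642435615e-05
```

View pics/w7.png

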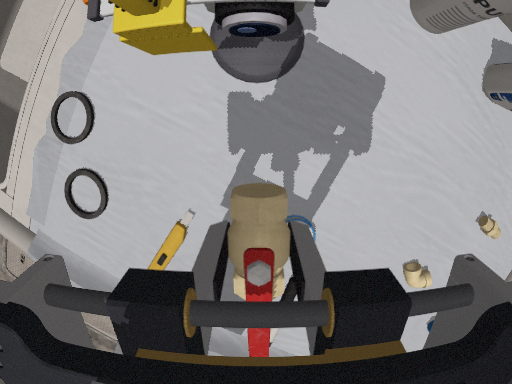

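The valve is centred at column 259 and points straight at the uncovered lens at column 257. As a last check, I'll cast the lens pixel onto z = 0.19 before handing in.

```bash
python3 - <<'E'
from h import *
c=np.load("c7.npy",allow_pickle=True).item()
w=.4925;x=np.array([np.cos(w),np.sin(w)]);y=np.array([-x[1],x[0]])
l=plane("wrist",(257,29),.19,c)[:2];b=np.array([.4822,.0773])+.004*x
print("lens",l,"bore in lens",(b-l)@x,(b-l)@y)
if -.135<(b-l)@x<-.105 and abs((b-l)@y)<.008: print(robot.close_job())
E
```

```text
lens [0.59217065 0.13653478] bore in lens -0.12090901850788638 -0.00019748855649318853
the job is handed in; nothing more can be done
None
```

The job is handed in: by my measurements the shutter is open to its end stop and the valve is held upright 121 mm in front of the lens, on its axis to within 1 mm, pipe end toward the lens; the judging result was not shown.

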